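Find the sound tongue of the drying rack and put the plaster mould there

ROBOT

A 7-joint arm with a two-finger parallel gripper is mounted at the origin on the work surface. World frame = base frame: x ahead of the robot, y to its left, z up, the work surface at z = 0. Lengths are in mm, angles in rad, forces in N, time in s.
With the tool pointing down it reaches from about 400 to 875 mm from the base axis. Payload 4.4 kg.
Tool frame: the origin (TCP) lies at the very end of the fingers, on their centre line; the grasp point (between the pads) lies 19 mm behind it; z points along the fingers, y is the line along which they close (so a half turn about z gives the same grasp; the last joint's range is limited). The gripper opens to 85 mm and grips with 20 to 120 N. Pads are 22 mm wide; open, the fingers measure 114 mm over their backs; the gripper's body (76 mm by 85 mm) begins 54 mm behind the grasp point. The pads swing forward as they close: fully open they stand 13 mm farther back than shut.
Start: joints at [1.157, 0.628, 0.038, 1.517, -0.027, 0.996, -0.02], TCP at [221.568, -611.086, 231.313] pointing down, gripper open.
Joint ranges: [-3.06, 3.06], [-0.37, 2.12], [-1.25, 1.32], [0.18, 2.47], [-1.1, 4.24], [0.23, 1.98], [-2.94, 2.94]. Speed limits (rad/s): [2.57, 2.57, 3.14, 3.14, 3.14, 3.14, 3.14].

INTERFACE

Orientations are given as [roll, pitch, yaw] about the fixed x, y, z axes, in that order (R = Rz(yaw) Ry(pitch) Rx(roll)).
In Python, from cell import ctrl gives the robot as it stands.
- The arm moves only by the tool step_arm, never from a script. Its argument "series" is a list that holds one entry, the list of rows, each a list of 7 numbers: the turn, a rotation vector about the tool's x, y, z as a fraction of full scale, then the shift along the tool's x, y, z as a fraction of full scale, then the closure, from 0 (fully open) to 1 (shut). In form: [[[ax, ay, az, tx, ty, tz, gripper], ...]]. A call has 1 to 12 rows; each row shifts and turns the commanded pose from where the row before left it, along the tool's axes as they then stand; what a row does not reach is not made up. Full scale, the value 1, is 150 mm for a shift and 45 degrees for a turn. A row lasts 1/10 s, in which the tool goes at most 50 mm and 8.59 degrees, less where a joint would pass 70% of its speed; a pose out of reach is approached as far as the arm can. A call with a number of a shift or a turn outside -1 to 1 is refused whole. A call with a gripper value outside its range is refused whole. The fingers move at their own pace and stop on an object; the grip force is fixed at half the most. Time passes only in rows, so rows that do not move let the fingers close. It gives the time, the measured TCP pose, the force, the opening and the grip force at its end, in the units of the state.
- ctrl.read_state(): the state, without advancing time (a new reading comes with each control period).
- ctrl.get_image(name): name is "scene" or "side" or "wrist"; returns a dict with "img" (420x560x3 uint8, red, green, blue), "fx", "fy", "cx", "cy" (pixels), "R" (3x3) and "t" (3): a world point X has camera coordinates R X + t. Camera axes: x right, y down, z forward; pixel columns grow to the right and rows downward; lengths in mm; the calibration is good to about 2 mm. A picture is of the moment at which its call begins. There is no depth.
- ctrl.finish_job(): hands the job in; it is judged then, once.
Trained networks look in a picture, given as the dict that the camera call returned (one of the last four; its "shot" number tells which), for a name from the list of things; names that differ only in an ending like _2 or _b are one class to them, and where a whole thing is asked for, a point or a joint stands for the part that bears it (a point fixed in the world has none). Each returns a list of dicts, best first, with "score" (0 to 1); they miss things now and then, are a little off and sometimes report something else, mostly with a low value. They report only what shows in the picture. A call takes as long as a camera call. They do not tell look-alikes from the thing itself.
- ctrl.recognise(picture, thing): "centre" ([column, row] in pixels, amid what is visible of it).
The state is a dict: "clock": time; "qpos": joint angles; "qd": joint speeds; "tau": joint torques, N m; "eef_pos": TCP position; "tool_rot": TCP orientation; "force": force on the tool from outside, world axes, zero at the start; "torque": the same for the moment, N m; "width": finger opening in mm; "gripper_force": force on a finger pad.
Only numpy, scipy, OpenCV 4.12 (cv2) and the standard library are available. Lean on these libraries where they do the work, as an engineer would, in place of code of your own. Each camera call takes 0.05 s, during which the arm holds its last target. There are 200 camera calls.

TASK

The damp plaster mould has to go on the drying rack, but two of the rack's three plywood tongues are split at the root, where you cannot see it. Try them by pressing down with the closed fingertips on the middle of the cork pad, a steady 10 N or so for a second and never more than 20 N on any tongue, until you have found the one that hardly gives. Then stand the mould gently upright in the middle of that sound tongue's pad and let go of it; never set it on a split tongue, and leave the slip pot, the carved pot and the knife where they are.

Things in the scene. Friction and masses are not known exactly. Their poses are not given: they have to be found in the camera images.
- rack: Bench drying rack, bolted down: a grey 40 mm square steel tube, 460 mm long, lying level along the rack's y axis with its top 130 mm above the bench, on two legs with foot plates. Origin on the bench under the tube's middle; its -x side is the side on which three plywood tongues stick out level (cantilevers), side by side 140 mm apart (at y = -140, 0 and +140 mm in this frame).
- leaf_a: Plywood tongue A, 76 mm wide, 8 mm thick, 200 mm free length, level at rest. Origin: middle of its root at the front edge of its clamp (a steel bar with two wing nuts, up to 30 mm above the tongue), 134 mm above the bench. Its -x points to its free end, z up; parallel to the rack's axes at rest. On it lies a brown cork pad, 70 x 70 x 3 mm, centred 110 mm from the origin.
- pad_a (a point): Centre of the top face of the cork pad of tongue A, 141 mm above the bench when unloaded: the place to press and the place for the mould. Which of the three places in the row tongue A has differs from start to start.
- bend_a (a joint): Bend of tongue A, rad: 0 at rest, growing downward. It bends at its clamp's front edge, 110 mm from the pad's centre, and springs back. The sound tongue gives about 1.5 mm at the pad under 10 N (6 N/mm), each split one 12 to 15 mm (about 0.7 N/mm); the first 0.5 N moves none of them. Just one is sound.
- leaf_b: Plywood tongue B, 76 mm wide, 8 mm thick, 200 mm free length, level at rest. Origin: middle of its root at the front edge of its clamp (a steel bar with two wing nuts, up to 30 mm above the tongue), 134 mm above the bench. Its -x points to its free end, z up; parallel to the rack's axes at rest. On it lies a brown cork pad, 70 x 70 x 3 mm, centred 110 mm from the origin.
- pad_b (a point): Centre of the top face of the cork pad of tongue B, 141 mm above the bench when unloaded: the place to press and the place for the mould. Which of the three places in the row tongue B has differs from start to start.
- bend_b (a joint): Bend of tongue B, rad: 0 at rest, growing downward. It bends at its clamp's front edge, 110 mm from the pad's centre, and springs back. The sound tongue gives about 1.5 mm at the pad under 10 N (6 N/mm), each split one 12 to 15 mm (about 0.7 N/mm); the first 0.5 N moves none of them. Just one is sound.
- leaf_c: Plywood tongue C, 76 mm wide, 8 mm thick, 200 mm free length, level at rest. Origin: middle of its root at the front edge of its clamp (a steel bar with two wing nuts, up to 30 mm above the tongue), 134 mm above the bench. Its -x points to its free end, z up; parallel to the rack's axes at rest. On it lies a brown cork pad, 70 x 70 x 3 mm, centred 110 mm from the origin.
- pad_c (a point): Centre of the top face of the cork pad of tongue C, 141 mm above the bench when unloaded: the place to press and the place for the mould. Which of the three places in the row tongue C has differs from start to start.
- bend_c (a joint): Bend of tongue C, rad: 0 at rest, growing downward. It bends at its clamp's front edge, 110 mm from the pad's centre, and springs back. The sound tongue gives about 1.5 mm at the pad under 10 N (6 N/mm), each split one 12 to 15 mm (about 0.7 N/mm); the first 0.5 N moves none of them. Just one is sound.
- mould_mid (a point): Damp two-piece plaster mould, closed: an upright off-white cylinder, 60 mm across and 72 mm tall, about 0.4 kg, with two thin black rubber bands round it, a seam line and a grey pour hole in its top. This point is on its axis, half-way up (36 mm above its foot). It stands on the bench on the +y side of the rack; grip it at or a little above this point.
- mould_foot (a point): Centre of the underside of the same plaster mould; z is up along its axis.
- slip_pot: Bystander: small open clay-coloured slip pot, 70 mm across, 84 mm tall; origin at the centre of its foot.
- carved_pot: Bystander: open grey-brown clay cylinder with carved relief, about 108 mm across, 105 mm tall; origin at the centre of its foot.
- knife: Bystander: knife with black handle, 165 mm long, 14 mm high, lying flat; origin where blade and handle meet, x along the blade.
There are look-alikes about, which are no part of the job. Leave any pink look-alike of the part that bears mould_mid alone.

How it is judged:
By the outcome, as a careful person would: the job done as asked, in the order asked, and still so for the second after the job is handed in, with the robot touching nothing.
It also fails if it takes over 72 s, if anything falls off the work surface, if the arm or the gripper's body presses on something with over 40 N, if the wrist force passes 120 N, or if a joint passes its speed limit or range.

## Working session

There is one attempt and no reset: what is moved stays moved. The work goes in short steps, Python scripts to look and compute and a tool call to move; the robot and the scene stay as the last step left them, time stands still between calls to the robot, and variables do not carry over. Pictures are saved under pics/ and viewed, at most 10 in all, crops included, and the job is handed in when it is done.

Besides the shell and the picture viewer there is one more tool, called after "Emit:" in YAML: its name, and indented under it one key for each argument. step_arm: Moves the arm, as the interface text tells. Shift numbers are shares of 150 mm and turn numbers shares of 45 degrees, none past 1 either way. Its arguments: {"type":"object","properties":{"series":{"type":"array","items":{"type":"array","items":{"type":"array","items":{"type":"number","minimum":-1,"maximum":1}}}}},"required":["series"]}

```bash
mkdir -p pics
cat > h.py <<'E'
from cell import ctrl
import numpy as np, cv2
def ray(p,uv):
    d=np.array([(uv[0]-p['cx'])/p['fx'],(uv[1]-p['cy'])/p['fy'],1.]);R=np.array(p['R']);t=np.array(p['t'])
    return -R.T@t, R.T@d
def onz(p,uv,z):
    o,d=ray(p,uv); return (o+d*(z-o[2])/d[2])
def proj(p,X):
    c=np.array(p['R'])@np.array(X,float)+np.array(p['t']); return np.array([p['fx']*c[0]/c[2]+p['cx'],p['fy']*c[1]/c[2]+p['cy']])
def save(p,n,crop=None,k=1):
    im=p['img'][...,::-1]
    if crop: im=im[crop[1]:crop[3],crop[0]:crop[2]]
    cv2.imwrite('pics/'+n+'.png',cv2.resize(im,None,fx=k,fy=k,interpolation=cv2.INTER_CUBIC))
E
python3 - <<'E'
from h import *
print(ctrl.read_state())
a=ctrl.get_image('scene');b=ctrl.get_image('side')
cv2.imwrite('pics/a.png',np.vstack([a['img'],b['img']])[...,::-1][:,:]) if 0 else (save(a,'sc'),save(b,'si'))
for n,p in(('scene',a),('side',b)):
    print(n,np.round(ray(p,(280,210))[0]))
    for t,z in(('mould_mid',36),('mould_foot',0),('pad_a',141),('pad_b',141),('pad_c',141),('rack',110),('slip_pot',42),('carved_pot',52),('knife',7)):
        for r in ctrl.recognise(p,t)[:4]: print(t,np.round(r['centre']),round(r['score'],2),np.round(onz(p,r['centre'],z)))
E
```

```text
{'clock': 0.0, 'qpos': array([ 1.15719473,  0.6293703 ,  0.03844529,  1.51836101, -0.02699766,
        0.99632274, -0.02000271]), 'qd': array([-0.00043346, -0.00028568, -0.00126713, -0.00153676, -0.00138931,
        0.00010102, -0.00025924]), 'tau': array([-1.29533702e-03, -5.63394964e+01,  1.22637894e+00, -1.93446386e+01,
        1.10674641e-02,  1.03942497e-02,  1.03308406e-05]), 'eef_pos': array([ 221.34968273, -610.47723112,  230.37573908]), 'tool_rot': array([-3.13964964e+00,  3.09143148e-05,  3.47797654e-01]), 'force': array([ 0.32227399,  0.04365905, -0.35594334]), 'torque': array([-0.00763359,  0.05177947, -0.0267828 ]), 'gripper_force': 0.0, 'width': 85.2992296517121}
scene [1441.  -92.  867.]
mould_mid [372. 186.] 0.96 [403. 277.  36.]
mould_mid [396. 181.] 0.77 [382. 366.  36.]
mould_mid [427. 224.] 0.66 [602. 405.  36.]
mould_mid [391. 227.] 0.65 [608. 289.  36.]
mould_foot [423. 223.] 0.98 [561. 415.   0.]
mould_foot [403. 199.] 0.92 [437. 384.   0.]
mould_foot [393. 223.] 0.82 [556. 317.   0.]
mould_foot [370. 184.] 0.63 [347. 289.   0.]
pad_a [252. 202.] 0.97 [ 592. -1
[... 861 characters left out ...]
. 377.] 0.77 [413. 257.   0.]
mould_foot [186. 401.] 0.73 [615. 381.   0.]
pad_a [308. 167.] 0.8 [ 568. -278.  141.]
pad_a [290. 200.] 0.79 [ 568. -118.  141.]
pad_a [312. 352.] 0.74 [392. 284. 141.]
pad_a [216. 252.] 0.66 [664. 110. 141.]
pad_b [308. 167.] 0.8 [ 568. -278.  141.]
pad_b [290. 200.] 0.79 [ 568. -118.  141.]
pad_b [312. 352.] 0.74 [392. 284. 141.]
pad_b [216. 252.] 0.66 [664. 110. 141.]
pad_c [308. 167.] 0.8 [ 568. -278.  141.]
pad_c [290. 200.] 0.79 [ 568. -118.  141.]
pad_c [312. 352.] 0.74 [392. 284. 141.]
pad_c [216. 252.] 0.66 [664. 110. 141.]
slip_pot [140. 351.] 0.69 [739. 334.  42.]
carved_pot [311. 142.] 0.69 [ 639. -556.   52.]
knife [312. 354.] 0.72 [411. 204.   7.]
```

View pics/sc.png

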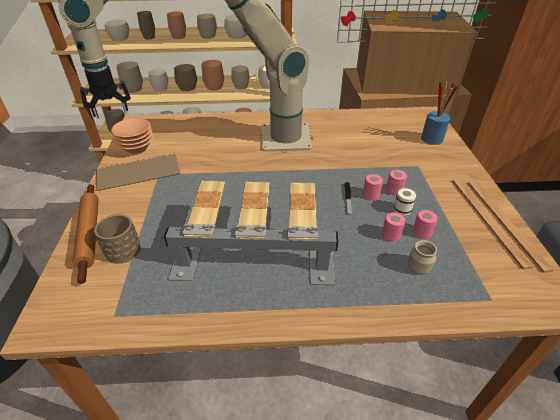

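View pics/si.png

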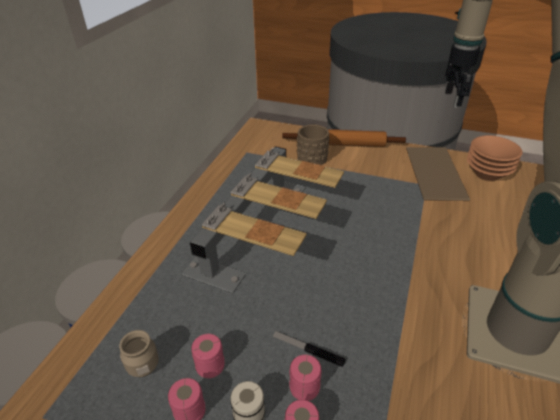

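Scene picture: off-white mould at (405,201), which also shows at (247,402) in the side view. The pink look-alikes are at (373,187), (397,182), (394,227) and (426,224). Only the off-white one with black bands fits. The cork pads are at about (207,199), (254,200) and (302,203). Next I'll measure these and crop to confirm.

Run:
```python
from h import *
from scipy.optimize import least_squares
a=ctrl.get_image('scene');b=ctrl.get_image('side')
def cork(p,seeds):
    hsv=cv2.cvtColor(p['img'],cv2.COLOR_RGB2HSV); out=[]
    for s in seeds:
        c=proj(p,s); u,v=np.round(c).astype(int)
        w=p['img'][v-22:v+22,u-28:u+28].astype(float)
        lab=cv2.GaussianBlur(w,(3,3),0); r=lab[...,0]-lab[...,2]
        h=hsv[v-22:v+22,u-28:u+28]
        m=((h[...,0]<=13)&(h[...,1]>95)&(h[...,2]>70)).astype(np.uint8)
        m=cv2.morphologyEx(m,cv2.MORPH_CLOSE,np.ones((3,3),np.uint8))
        n,l,st,ce=cv2.connectedComponentsWithStats(m); k=1+np.argmax(st[1:,4])
        out.append(ce[k]+[u-28,v-22]); print(np.round(c),np.round(out[-1],1),st[k])
    return np.array(out)
S=[(592,-272,141),(592,-132,141),(592,8,141)]
A=cork(a,S);B=cork(b,S)
def P(q): c,s=np.cos(q[2]),np.sin(q[2]); return [np.array([q[0]-s*y,q[1]+c*y,141]) for y in(-140,0,140)]
f=lambda q:np.concatenate([np.r_[proj(a,X)-A[i],proj(b,X)-B[i]] for i,X in enumerate(P(q))])
r=least_squares(f,[592,-132,0]);print(r.x,np.round(r.fun,1));print(np.round(P(r.x),1))
# mould
g=lambda X:np.r_[proj(a,X)-[405,201],proj(b,X)-[247,402]]
r=least_squares(g,[485,360,36]);print(r.x,r.fun)
X=np.array([r.x[0],r.x[1],0])
print(proj(a,X+[0,0,36]),proj(b,X+[0,0,36]),proj(b,X+[0,0,72]))
w=np.hstack([cv2.resize(a['img'][160:260,180:320],None,fx=2.8,fy=2.8),cv2.resize(a['img'][160:260,340:460],None,fx=2.8,fy=2.8)])
w2=np.hstack([cv2.resize(b['img'][140:260,230:350],None,fx=2.33,fy=2.33),cv2.resize(b['img'][320:420,160:320],None,fx=2.8,fy=2.8)])
h=np.zeros((560,760,3),np.uint8);h[:280,:w.shape[1]]=w[:, :760];h[280:,:w2.shape[1]]=w2[:280,:760]
cv2.imwrite('pics/cr.png',h[...,::-1])
```

```text
[204. 204.] [198.5 199. ] [20 14  7  6 16]
[253. 202.] [257.4 197.7] [27 13 11  9 26]
[301. 201.] [306.5 195.2] [29 15 11  4 23]
[299. 167.] [309.2 169. ] [ 25  16  28  17 274]
[283. 195.] [289.7 197.5] [ 18  14  33  21 363]
[263. 230.] [265.3 231.1] [ 13  11  36  24 513]
[ 5.73215162e+02 -1.28159176e+02 -5.52648068e-02] [ 8.  -0.9 -1.4  0.1 -3.4  0.5 -0.4  0.2 -4.9  3.   1.8  0.6]
[[ 565.5 -267.9  141. ]
 [ 573.2 -128.2  141. ]
 [ 580.9   11.6  141. ]]
[491.68460086 362.73107665  41.2935407 ] [-1.05247394 -0.65357842 -0.57317863  0.38057847]
[403.61082262 201.5626903 ] [246.5982578 403.794838 ] [245.40402981 393.9430911 ]
```

View pics/cr.png

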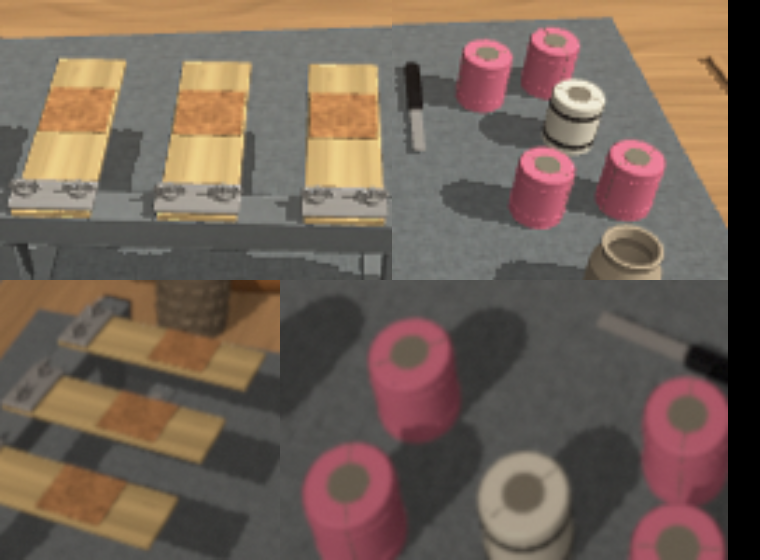

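The crop confirms the off-white, banded mould at scene (405,201), standing among four pink copies. The pads sit at scene (207.5,199.3), (255,200.4) and (302.5,201.4), and at side (309.4,170.5), (289.2,197.5) and (264.3,231.8).

```bash
cat >> h.py <<'E'
from scipy.spatial.transform import Rotation as Ro
E
python3 - <<'E'
from h import *
from scipy.optimize import least_squares
a=ctrl.get_image('scene');b=ctrl.get_image('side')
A=np.array([(207.5,199.3),(255,200.4),(302.5,201.4)]);B=np.array([(309.4,170.5),(289.2,197.5),(264.3,231.8)])
def P(q): c,s=np.cos(q[2]),np.sin(q[2]); return [np.array([q[0]-s*y,q[1]+c*y,141]) for y in(-140,0,140)]
f=lambda q:np.concatenate([np.r_[proj(a,X)-A[i],proj(b,X)-B[i]] for i,X in enumerate(P(q))])
r=least_squares(f,[592,-132,0]);print(r.x,np.round(r.fun,1));print(np.round(P(r.x),1))
for (u,v),(s,t) in (((373,187),(305,377)),((397,182),(302,412)),((394,227),(208,354)),((426,224),(186,400))):
    print(least_squares(lambda X:np.r_[proj(a,X)-[u,v],proj(b,X)-[s,t]],[485,360,36]).x.round())
s=ctrl.read_state();print(Ro.from_euler('xyz',s['tool_rot']).as_matrix().round(3))
E
```

```text
[ 5.75918396e+02 -1.26273008e+02 -9.28969324e-02] [-0.2 -1.8 -0.9 -0.8 -0.4 -1.7 -1.2  0.4 -0.1 -1.4 -0.7 -0.4]
[[ 562.9 -265.7  141. ]
 [ 575.9 -126.3  141. ]
 [ 588.9   13.1  141. ]]
[405. 277.  36.]
[390. 354.  50.]
[608. 294.  38.]
[602. 396.  40.]
[[ 0.94   0.341  0.   ]
 [ 0.341 -0.94  -0.   ]
 [ 0.     0.    -1.   ]]
```

Emit:
step_arm:
  series:
    - [[0,0,0.15,0,0,0,1],[0,0,0.15,0,0,0,1],[0,0,0.143,0,0,0,1],[0,0,0,0.2,-0.2,0,1],[0,0,0,0.2,-0.2,0,1],[0,0,0,0.2,-0.2,0,1],[0,0,0,0.2,-0.2,0,1],[0,0,0,0.2,-0.2,0,1],[0,0,0,0.2,-0.2,0,1],[0,0,0,0.2,-0.2,0,1],[0,0,0,0.2,-0.2,0,1],[0,0,0,0,0,0,1]]

```text
clock: 2.4
eef_pos: [467.9, -364.2, 231.2]
tool_rot: [-3.137, -0.004, 0.011]
force: [-0.2, 0.6, -0.8]
width: -0.0
gripper_force: 0.0
```

Emit:
step_arm:
  series:
    - [[0,0,0,0.211,-0.218,0,1],[0,0,0,0.211,-0.218,0,1],[0,0,0,0.211,-0.218,0,1],[0,0,0,0,0,0.1,1],[0,0,0,0,0,0,1],[0,0,0,0,0,0,1]]

```text
clock: 3.0
eef_pos: [555.4, -274.5, 216.3]
tool_rot: [3.141, 0.001, -0.002]
force: [-0.1, -1.2, -0.2]
width: 0.1
gripper_force: 0.0
```

Run:
```python
from h import *
s=ctrl.read_state();print(s['eef_pos'],s['tool_rot'],s['force'])
w=ctrl.get_image('wrist')
im=w['img'].copy()
for P in [(562.9,-265.7,141),(575.9,-126.3,141)]:
    u=proj(w,P);print(u);cv2.circle(im,tuple(int(x) for x in u),4,(0,0,255),-1)
    yaw=-.093;c,sn=np.cos(yaw),np.sin(yaw)
    q=[proj(w,np.array(P)+[c*dx-sn*dy,sn*dx+c*dy,0]) for dx,dy in((-35,-35),(35,-35),(35,35),(-35,35))]
    cv2.polylines(im,[np.int32(q)],True,(0,0,255),1)
for r in ctrl.recognise(w,'pad_a')[:3]: print(r,onz(w,r['centre'],141).round(1))
cv2.imwrite('pics/w1.png',im[...,::-1])
```

```text
[ 555.37381857 -274.45131352  216.25731579] [ 3.14076202e+00  1.49754113e-03 -1.93024773e-03] [-0.07287759 -1.18132803 -0.18240708]
[263.354353   213.22009905]
[ 50.62471454 194.83813335]
{'centre': [267.1, 150.1], 'score': 0.97} [ 604.8 -268.6  141. ]
{'centre': [57.0, 160.4], 'score': 0.6} [ 598.6 -135.1  141. ]
```

View pics/w1.png

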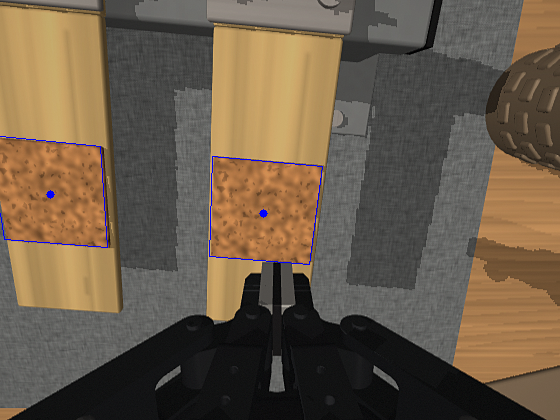

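The wrist view shows the projected pad squares lying right on the cork at (263,213) and (50,195), so the pad estimates are good.

Emit:
step_arm:
  series:
    - [[0,0,0,0.05,-0.059,0.22,1],[0,0,0,0,0,0.22,1],[0,0,0,0,0,0,1],[0,0,0,0,0,0,1],[0,0,0,0,0,0,1]]

```text
clock: 3.6
eef_pos: [564.9, -265.8, 152.4]
tool_rot: [3.14, -0.003, -0.002]
force: [0.1, 0.9, -0.4]
width: 0.1
gripper_force: 0.0
```

Emit:
step_arm:
  series:
    - [[0,0,0,0,0,0.02,1],[0,0,0,0,0,0.02,1],[0,0,0,0,0,0.02,1],[0,0,0,0,0,0.013,1],[0,0,0,0,0,0,1],[0,0,0,0,0,0,1]]

```text
clock: 4.2
eef_pos: [564.1, -264.2, 139.5]
tool_rot: [3.141, -0.0, -0.0]
force: [-0.5, -0.4, 2.2]
width: 0.5
gripper_force: 0.9
```

Emit:
step_arm:
  series:
    - [[0,0,0,0,0,0.007,1],[0,0,0,0,0,0,1],[0,0,0,0,0,0,1]]

```text
clock: 4.5
eef_pos: [564.1, -264.3, 138.4]
tool_rot: [3.141, -0.0, -0.0]
force: [-1.1, 0.3, 3.3]
width: -0.1
gripper_force: 1.3
```

Emit:
step_arm:
  series:
    - [[0,0,0,0,0,0.01,1],[0,0,0,0,0,0.01,1],[0,0,0,0,0,0,1],[0,0,0,0,0,0,1]]

```text
clock: 4.9
eef_pos: [564.0, -264.3, 135.4]
tool_rot: [3.142, 0.0, -0.0]
force: [-1.5, 0.1, 5.2]
width: 0.2
gripper_force: 2.4
```

Soft, at about 0.7 N/mm. I'll continue to about 10 N and hold for a second.

Emit:
step_arm:
  series:
    - [[0,0,0,0,0,0.02,1],[0,0,0,0,0,0.02,1],[0,0,0,0,0,0.01,1],[0,0,0,0,0,0,1],[0,0,0,0,0,0,1],[0,0,0,0,0,0,1],[0,0,0,0,0,0,1],[0,0,0,0,0,0,1],[0,0,0,0,0,0,1],[0,0,0,0,0,0,1],[0,0,0,0,0,0,1],[0,0,0,0,0,0,1]]

```text
clock: 6.1
eef_pos: [564.2, -264.3, 128.8]
tool_rot: [3.141, -0.001, -0.0]
force: [-2.0, 0.5, 9.2]
width: 0.0
gripper_force: 5.0
```

The -y tongue is split: it gave about 12.5 mm under 9.5 N. Next is the middle one.

Emit:
step_arm:
  series:
    - [[0,0,0,0,0,-0.12,1],[0,0,0,0,0,-0.12,1],[0,0,0,0.02,-0.23,0,1],[0,0,0,0.02,-0.23,0,1],[0,0,0,0.02,-0.23,0,1],[0,0,0,0.02,-0.23,0,1],[0,0,0,0,0,0.08,1],[0,0,0,0,0,0,1],[0,0,0,0,0,0,1],[0,0,0,0,0,0,1]]

```text
clock: 7.1
eef_pos: [575.9, -128.0, 151.9]
tool_rot: [3.141, -0.0, -0.003]
force: [0.3, 0.2, 0.6]
width: -0.4
gripper_force: 0.0
```

Emit:
step_arm:
  series:
    - [[0,0,0,0,-0.012,0.02,1],[0,0,0,0,0,0.02,1],[0,0,0,0,0,0.02,1],[0,0,0,0,0,0.01,1],[0,0,0,0,0,0,1],[0,0,0,0,0,0,1]]

```text
clock: 7.7
eef_pos: [576.1, -124.5, 141.3]
tool_rot: [3.142, 0.0, -0.0]
force: [0.0, -0.0, -0.6]
width: 0.3
gripper_force: 0.0
```

Emit:
step_arm:
  series:
    - [[0,0,0,0,0.005,0.007,1],[0,0,0,0,0,0,1],[0,0,0,0,0,0,1]]

```text
clock: 8.0
eef_pos: [576.3, -125.0, 140.4]
tool_rot: [-3.141, -0.0, 0.0]
force: [0.1, 1.4, 1.4]
width: -0.4
gripper_force: 0.6
```

Emit:
step_arm:
  series:
    - [[0,0,0,0,0,0.005,1],[0,0,0,0,0,0,1],[0,0,0,0,0,0,1]]

```text
clock: 8.3
eef_pos: [576.3, -125.0, 139.6]
tool_rot: [-3.141, -0.0, -0.0]
force: [0.0, 1.0, 1.7]
width: 0.2
gripper_force: 0.9
```

Emit:
step_arm:
  series:
    - [[0,0,0,0,0,0.01,1],[0,0,0,0,0,0,1],[0,0,0,0,0,0,1]]

```text
clock: 8.6
eef_pos: [576.2, -125.0, 138.1]
tool_rot: [-3.141, -0.0, -0.0]
force: [0.6, 1.3, 4.0]
width: 0.1
gripper_force: 1.6
```

Emit:
step_arm:
  series:
    - [[0,0,0,0,0,0.01,1],[0,0,0,0,0,0,1],[0,0,0,0,0,0,1]]

```text
clock: 8.9
eef_pos: [576.2, -125.0, 136.6]
tool_rot: [-3.141, -0.0, -0.0]
force: [-1.3, 0.9, 4.4]
width: 0.3
gripper_force: 2.3
```

Soft as well. I'll press to about 10 N and hold.

Emit:
step_arm:
  series:
    - [[0,0,0,0,0,0.02,1],[0,0,0,0,0,0.02,1],[0,0,0,0,0,0.015,1],[0,0,0,0,0,0,1],[0,0,0,0,0,0,1],[0,0,0,0,0,0,1],[0,0,0,0,0,0,1],[0,0,0,0,0,0,1],[0,0,0,0,0,0,1],[0,0,0,0,0,0,1],[0,0,0,0,0,0,1],[0,0,0,0,0,0,1]]

```text
clock: 10.1
eef_pos: [576.2, -125.0, 129.2]
tool_rot: [-3.141, -0.001, -0.0]
force: [-2.3, 2.1, 10.8]
width: -0.0
gripper_force: 5.6
```

The middle one is split too: about 12 mm under 10 N. I'll test the third to confirm it is sound.

Emit:
step_arm:
  series:
    - [[0,0,0,0,0,-0.12,1],[0,0,0,0,0,-0.12,1],[0,0,0,0.021,-0.23,0,1],[0,0,0,0.021,-0.23,0,1],[0,0,0,0.021,-0.23,0,1],[0,0,0,0.021,-0.23,0,1],[0,0,0,0,0,0.1,1],[0,0,0,0,0,0.02,1],[0,0,0,0,0,0.02,1],[0,0,0,0,0,0,1],[0,0,0,0,0,0,1],[0,0,0,0,0,0,1]]

```text
clock: 11.3
eef_pos: [589.0, 12.0, 143.7]
tool_rot: [3.141, -0.001, -0.001]
force: [0.7, 0.6, 1.0]
width: -0.1
gripper_force: 0.0
```

Emit:
step_arm:
  series:
    - [[0,0,0,0,0,0.014,1],[0,0,0,0,0,0,1],[0,0,0,0,0,0,1]]

```text
clock: 11.6
eef_pos: [588.7, 12.8, 141.2]
tool_rot: [-3.142, -0.0, -0.0]
force: [0.6, 0.7, -0.2]
width: 0.2
gripper_force: 0.0
```

Emit:
step_arm:
  series:
    - [[0,0,0,0,0,0.007,1],[0,0,0,0,0,0,1],[0,0,0,0,0,0,1]]

```text
clock: 11.9
eef_pos: [588.7, 12.8, 140.5]
tool_rot: [-3.142, -0.0, -0.0]
force: [-1.6, -0.2, 4.6]
width: -0.1
gripper_force: 2.3
```

Emit:
step_arm:
  series:
    - [[0,0,0,0,0,0.006,1],[0,0,0,0,0,0,1],[0,0,0,0,0,0,1]]

```text
clock: 12.2
eef_pos: [588.7, 12.9, 140.0]
tool_rot: [-3.141, -0.0, -0.0]
force: [-2.2, 0.5, 8.6]
width: -0.2
gripper_force: 4.0
```

Stiff. I'll add a little and hold for one second.

Emit:
step_arm:
  series:
    - [[0,0,0,0,0,0.003,1],[0,0,0,0,0,0,1],[0,0,0,0,0,0,1],[0,0,0,0,0,0,1],[0,0,0,0,0,0,1],[0,0,0,0,0,0,1],[0,0,0,0,0,0,1],[0,0,0,0,0,0,1],[0,0,0,0,0,0,1],[0,0,0,0,0,0,1],[0,0,0,0,0,0,1],[0,0,0,0,0,0,1]]

```text
clock: 13.4
eef_pos: [588.7, 12.8, 139.7]
tool_rot: [-3.141, -0.0, -0.0]
force: [-3.1, 0.1, 9.3]
width: -0.3
gripper_force: 4.8
```

The third tongue (+y end) is sound. Now to the mould: lift, travel, open, look.

Emit:
step_arm:
  series:
    - [[0,0,0,0,0,-0.3,1],[0,0,0,0,0,-0.3,1],[0,0,0,-0.08,-0.26,0,0],[0,0,0,-0.08,-0.26,0,0],[0,0,0,-0.08,-0.26,0,0],[0,0,0,-0.08,-0.26,0,0],[0,0,0,-0.08,-0.26,0,0],[0,0,0,-0.08,-0.26,0,0],[0,0,0,-0.08,-0.26,0,0],[0,0,0,-0.08,-0.26,0,0],[0,0,0,-0.08,-0.26,0,0],[0,0,0,0,0,0,0]]

```text
clock: 14.6
eef_pos: [476.8, 371.9, 228.0]
tool_rot: [-3.137, 0.002, 0.01]
force: [-1.4, 0.5, -0.0]
width: 85.3
gripper_force: 0.0
```

Run:
```python
from h import *
s=ctrl.read_state();print(s['eef_pos'],s['tool_rot'],s['force'])
w=ctrl.get_image('wrist')
im=w['img'].copy()
for z,c in((72,(0,0,255)),(0,(0,255,0))):
    q=[proj(w,(491.7+30*np.cos(t),362.7+30*np.sin(t),z)) for t in np.linspace(0,6.28,30)]
    cv2.polylines(im,[np.int32(q)],True,c,1)
# white top: off-white pixels
hsv=cv2.cvtColor(w['img'],cv2.COLOR_RGB2HSV);m=((hsv[...,1]<50)&(hsv[...,2]>170)).astype(np.uint8)
n,l,st,ce=cv2.connectedComponentsWithStats(m);k=1+np.argmax(st[1:,4]);print(st[k],ce[k],onz(w,ce[k],72))
for r in ctrl.recognise(w,'mould_mid')[:4]: print(r,onz(w,r['centre'],40).round(1))
cv2.imwrite('pics/w2.png',im[...,::-1])
```

```text
[476.77295829 371.91229784 228.03377669] [-3.13673340e+00  2.20357713e-03  1.02128733e-02] [-1.43344013  0.51259718 -0.04551787]
[ 253  148   64   62 2221] [284.37190455 178.00675371] [490.07345315 365.91426549  72.        ]
{'centre': [372.0, 38.1], 'score': 0.95} [607.4 291.5  40. ]
{'centre': [278.9, 268.9], 'score': 0.9} [383.5 369.4  40. ]
{'centre': [249.1, 41.4], 'score': 0.82} [603.8 398.1  40. ]
{'centre': [284.1, 176.3], 'score': 0.64} [484.6 365.6  40. ]
```

View pics/w2.png

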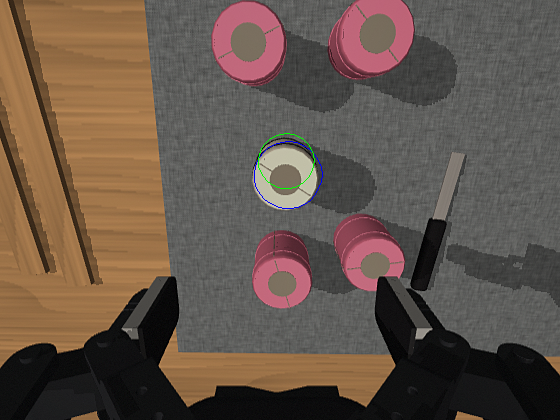

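The wrist view shows the off-white mould at (285,179), with the pink ones at (283,283), (375,265), (248,42) and (378,33). There is clear space on both sides along y.

Emit:
step_arm:
  series:
    - [[0,0,0,0.055,-0.005,0.25,0],[0,0,0,0,0,0.25,0],[0,0,0,0,0,0.25,0],[0,0,0,0,0,0,0],[0,0,0,0,0,0,0],[0,0,0,0,0,0,0]]

```text
clock: 15.3
eef_pos: [490.8, 364.8, 118.4]
tool_rot: [-3.14, -0.003, -0.001]
force: [-0.7, 0.6, 0.3]
width: 85.3
gripper_force: 0.0
```

Run:
```python
from h import *
s=ctrl.read_state();print(s['eef_pos'],s['tool_rot'],s['force'])
w=ctrl.get_image('wrist')
hsv=cv2.cvtColor(w['img'],cv2.COLOR_RGB2HSV);m=((hsv[...,1]<50)&(hsv[...,2]>170)).astype(np.uint8)
n,l,st,ce=cv2.connectedComponentsWithStats(m);k=1+np.argmax(st[1:,4]);print(st[k],ce[k],onz(w,ce[k],72), onz(w,st[k][:2]+st[k][2:4]/2,72))
```

```text
[490.80689072 364.75723102 118.41025072] [-3.13971473e+00 -3.17345210e-03 -1.31286009e-03] [-0.72371112  0.5829894   0.31535563]
[ 228  199   95   87 4446] [273.02294197 239.43792173] [491.74507021 366.91410392  72.        ] [489.77449578 365.44700239  72.        ]
```

Emit:
step_arm:
  series:
    - [[0,0,0,0,0,0.2,0],[0,0,0,0,0,0.2,0],[0,0,0,0,0,0.14,0],[0,0,0,0,0,0.09,0],[0,0,0,0,0,0,0],[0,0,0,0,0,0,0],[0,0,0,0,0,0,0]]

```text
clock: 16.05
eef_pos: [490.1, 365.3, 23.3]
tool_rot: [-3.14, -0.002, -0.0]
force: [-0.7, 0.1, 0.0]
width: 85.2
gripper_force: 0.0
```

Emit:
step_arm:
  series:
    - [[0,0,0,0,0,0,1],[0,0,0,0,0,0,1],[0,0,0,0,0,0,1],[0,0,0,0,0,0,1],[0,0,0,0,0,0,1],[0,0,0,0,0,0,1],[0,0,0,0,0,0,1],[0,0,0,0,0,0,1]]

```text
clock: 16.85
eef_pos: [489.6, 365.2, 22.9]
tool_rot: [-3.14, -0.001, -0.0]
force: [-0.3, -0.4, 7.5]
width: 58.8
gripper_force: 65.3
```

Emit:
step_arm:
  series:
    - [[0,0,0,0,0,-0.1,1],[0,0,0,0,0,-0.2,1],[0,0,0,0,0,-0.25,1],[0,0,0,0,0,-0.25,1],[0,0,0,0,0,-0.25,1],[0,0,0,0,0,-0.2,1],[0,0,0,0,0,-0.1,1],[0,0,0,0,0,0,1],[0,0,0,0,0,0,1],[0,0,0,0,0,0,1]]

```text
clock: 17.85
eef_pos: [487.9, 363.9, 222.7]
tool_rot: [3.14, 0.003, -0.0]
force: [-0.1, -0.6, -4.6]
width: 58.4
gripper_force: 65.8
```

Emit:
step_arm:
  series:
    - [[0,0,0,0.01,0.15,0,1],[0,0,0,0.064,0.21,0,1],[0,0,0,0.064,0.21,0,1],[0,0,0,0.064,0.21,0,1],[0,0,0,0.064,0.21,0,1],[0,0,0,0.064,0.21,0,1],[0,0,0,0.064,0.21,0,1],[0,0,0,0.064,0.21,0,1],[0,0,0,0.064,0.21,0,1],[0,0,0,0.064,0.21,0,1],[0,0,0,0.064,0.21,0,1],[0,0,0,0.01,0.098,0,1]]

```text
clock: 19.05
eef_pos: [588.1, 7.8, 222.9]
tool_rot: [3.139, 0.002, -0.005]
force: [-0.4, -0.5, -4.5]
width: 58.7
gripper_force: 66.0
```

Emit:
step_arm:
  series:
    - [[0,0,0,0,0,0.1,1],[0,0,0,0,0,0.08,1],[0,0,0,0,0,0,1],[0,0,0,0,0,0,1],[0,0,0,0,0,0,1],[0,0,0,0,0,0,1]]

```text
clock: 19.65
eef_pos: [588.3, 12.9, 197.9]
tool_rot: [-3.141, -0.001, 0.001]
force: [0.8, -0.3, -4.4]
width: 58.6
gripper_force: 65.9
```

Run:
```python
from h import *
s=ctrl.read_state();print(s['eef_pos'],s['tool_rot'],s['force'],s['width'])
a=ctrl.get_image('scene');b=ctrl.get_image('side')
p=s['eef_pos'];f=p[2]-23
for q,u in((a,proj(a,p)),(b,proj(b,p))):
    im=q['img']
    for z in(f,f+72):
        for k in [np.int32([proj(q,(p[0]+30*np.cos(t),p[1]+30*np.sin(t),z)) for t in np.linspace(0,6.28,40)])]:
            pass
            q.setdefault('k',[]).append(k)
out=[]
for q in(a,b):
    u=proj(q,(p[0],p[1],f+20)).astype(int)
    c=cv2.resize(q['img'][u[1]-50:u[1]+50,u[0]-50:u[0]+50],None,fx=4,fy=4,interpolation=cv2.INTER_CUBIC).copy()
    for k in q['k']: cv2.polylines(c,[(k-(u-50))*4],True,(0,0,255),1)
    out.append(c)
cv2.imwrite('pics/h1.png',np.hstack(out)[...,::-1])
```

```text
[588.34975179  12.90805948 197.87182426] [-3.14143231e+00 -1.16940570e-03  6.21691450e-04] [ 0.805402   -0.33260064 -4.39573891] 58.55965360274564
```

View pics/h1.png

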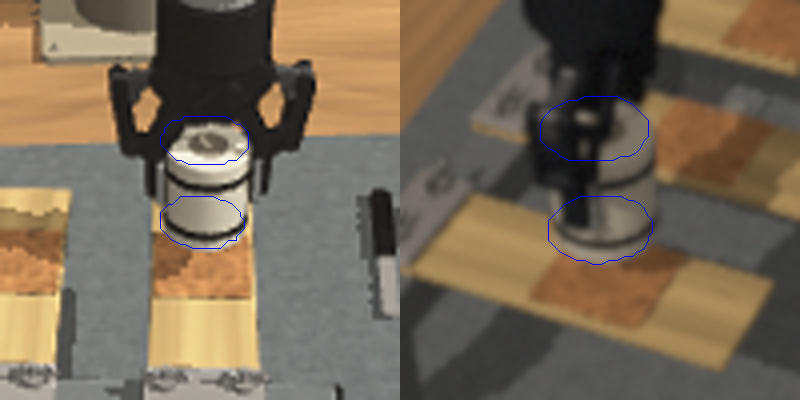

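The mould hangs upright over the sound tongue's pad: scene crop foot at (203,222) above the cork at (203,265), which is the expected perspective for a 34 mm height. I'll lower it gently.

Emit:
step_arm:
  series:
    - [[0,0,0,0,0,0.06,1],[0,0,0,0,0,0.06,1],[0,0,0,0,0,0.04,1],[0,0,0,0,0,0.025,1],[0,0,0,0,0,0.01,1],[0,0,0,0,0,0,1],[0,0,0,0,0,0,1],[0,0,0,0,0,0,1]]

```text
clock: 20.55
eef_pos: [588.2, 12.4, 168.4]
tool_rot: [-3.142, -0.001, -0.0]
force: [-0.3, 0.6, -4.1]
width: 58.5
gripper_force: 65.9
```

Emit:
step_arm:
  series:
    - [[0,0,0,0,0,0.006,1],[0,0,0,0,0,0.006,1],[0,0,0,0,0,0.006,1],[0,0,0,0,0,0,1],[0,0,0,0,0,0,1],[0,0,0,0,0,0,1]]

```text
clock: 21.15
eef_pos: [588.0, 12.4, 165.3]
tool_rot: [-3.142, -0.0, -0.0]
force: [0.4, -0.4, -4.7]
width: 58.4
gripper_force: 65.9
```

Emit:
step_arm:
  series:
    - [[0,0,0,0,0,0.005,1],[0,0,0,0,0,0,1],[0,0,0,0,0,0,1]]

```text
clock: 21.45
eef_pos: [587.9, 12.4, 164.5]
tool_rot: [-3.142, 0.0, -0.0]
force: [-0.0, 0.2, -3.7]
width: 58.6
gripper_force: 65.9
```

Emit:
step_arm:
  series:
    - [[0,0,0,0,0,0.004,1],[0,0,0,0,0,0,1],[0,0,0,0,0,0,1]]

```text
clock: 21.75
eef_pos: [588.0, 12.4, 164.0]
tool_rot: [3.142, -0.0, -0.0]
force: [0.6, -0.2, -4.2]
width: 58.7
gripper_force: 65.9
```

Emit:
step_arm:
  series:
    - [[0,0,0,0,0,0.005,1],[0,0,0,0,0,0,1],[0,0,0,0,0,0,1]]

```text
clock: 22.05
eef_pos: [588.0, 12.4, 163.6]
tool_rot: [-3.142, -0.0, -0.0]
force: [-0.8, -0.7, 0.8]
width: 58.4
gripper_force: 66.2
```

Emit:
step_arm:
  series:
    - [[0,0,0,0,0,0.004,1],[0,0,0,0,0,0,1],[0,0,0,0,0,0,1]]

```text
clock: 22.35
eef_pos: [588.0, 12.4, 163.1]
tool_rot: [-3.142, -0.0, -0.0]
force: [-3.1, 0.5, 4.4]
width: 58.7
gripper_force: 66.5
```

Contact. I'll back off slightly so the pad carries only the weight, then release.

Emit:
step_arm:
  series:
    - [[0,0,0,0,0,-0.004,1],[0,0,0,0,0,0,1],[0,0,0,0,0,0,1],[0,0,0,0,0,0,0.2],[0,0,0,0,0,0,0.1],[0,0,0,0,0,0,0],[0,0,0,0,0,0,0],[0,0,0,0,0,0,0],[0,0,0,0,0,0,0],[0,0,0,0,0,0,0]]

```text
clock: 23.35
eef_pos: [588.0, 12.4, 163.2]
tool_rot: [-3.142, -0.0, -0.0]
force: [-0.6, 0.4, -0.3]
width: 85.2
gripper_force: 0.0
```

Emit:
step_arm:
  series:
    - [[0,0,0,0,0,-0.05,0],[0,0,0,0,0,-0.15,0],[0,0,0,0,0,-0.25,0],[0,0,0,0,0,-0.3,0],[0,0,0,-0.1,0,-0.2,0],[0,0,0,-0.2,0,0,0],[0,0,0,-0.2,0,0,0],[0,0,0,0,0,0,0],[0,0,0,0,0,0,0],[0,0,0,0,0,0,0]]

```text
clock: 24.35
eef_pos: [514.1, 12.5, 306.1]
tool_rot: [-3.142, -0.002, -0.0]
force: [-0.3, 0.2, 0.4]
width: 85.3
gripper_force: 0.0
```

Run:
```python
from h import *
s=ctrl.read_state();print(s['eef_pos'],s['force'])
a=ctrl.get_image('scene');w=ctrl.get_image('wrist')
hsv=cv2.cvtColor(w['img'],cv2.COLOR_RGB2HSV);m=((hsv[...,1]<50)&(hsv[...,2]>170)).astype(np.uint8)
n,l,st,ce=cv2.connectedComponentsWithStats(m);k=1+np.argmax(st[1:,4]);print(st[k],onz(w,st[k][:2]+st[k][2:4]/2,212))
c=cv2.resize(a['img'][130:270,180:460],None,fx=2,fy=2)
cv2.imwrite('pics/f.png',np.vstack([c,cv2.resize(w['img'],(560,320))])[...,::-1])
```

```text
[514.06313525  12.48249111 306.13710623] [-0.29757403  0.16135906  0.40052383]
[ 234   65   85   88 4235] [587.94513736  12.46543858 212.        ]
```

View pics/f.png

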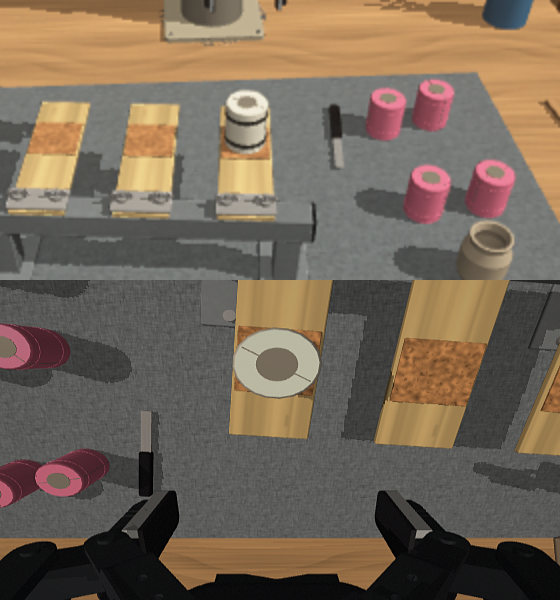

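The mould stands upright on the middle of the sound pad (crop (246,122)), at (588,12.5) against a target of (589,13). Everything else is where it was, and the arm is clear.

```bash
python3 -c "
from cell import ctrl
print(ctrl.finish_job())"
```

```text
the job is handed in; nothing more can be done
None
```

The mould stands upright and released on the middle of the sound tongue's pad, the one at the rack's +y end; the other two each gave about 12 mm under 10 N, and the job is handed in at about 24 s.

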